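# Load the corner-cut heat sink into its keyed assembly jig

## Task

Two aluminium heat sinks lie on the bench. Pick up the one with a corner cut out of its base plate, turn it so that the cut-out matches the raised block in the corner of the plastic assembly jig, set it down in the jig without dropping it so that its plate lies flat on the jig's floor, and let go. Leave the heat sink with four whole corners where it lies.

Things in the scene. Friction and masses are not known exactly. Their poses are not given: they have to be found in the camera images.
- heatsink: Aluminium heat sink with one corner cut out, loose, 0.13 to 0.25 kg, fins up. Plate 104 (x) x 72 (y) x 8 mm with a 32 (x) x 26 mm (y) rectangle missing from its +x +y corner. Centred on the plate is a stiff block of fins to grip by its sides, 36 (x) x 30 (y) mm, its top 40 mm above the underside. Origin: centre of the underside of the full 104 x 72 rectangle; z up.
- heatsink_notch (a point): Point on that heat sink at the centre of the missing rectangle: 36 mm along +x and 23 mm along +y from its origin, 4 mm above its underside. It moves with the heat sink.
- jig: Grey plastic jig fixed to the bench, 136 (x) x 104 mm (y). Pocket 116 x 84 mm, black floor 6 mm above the bench; rim 10 mm wide, top at 15 mm. A key block 32 (x) x 26 mm (y), top at 18 mm, fills the pocket's +x +y corner. The cut heat sink fits with 6 mm play when its x, y axes point as the jig's do; turned half round it rests tilted on the key. Origin: under the pocket's centre, on the bench; z up.
- uncut_sink: The other aluminium heat sink, loose, the same in all sizes but with all four corners of its 104 (x) x 72 (y) x 8 mm plate whole; it does not fit the jig and must be left alone. Origin: centre of its underside; z up.
Mind the look-alikes: they are no part of the job. Leave any blue or orange look-alike of the heatsink alone.

How it is judged:
By the outcome, as a careful person would: the job done as asked, in the order asked, and still so for the second after the job is handed in, with the robot touching nothing.
It also fails if it takes over 35 s, if anything falls off the work surface, if the arm or the gripper's body presses on something with over 40 N, if the wrist force passes 120 N, or if a joint passes its speed limit or range.

## Robot

A 6-joint arm with a two-finger parallel gripper is mounted at the origin on the work surface. World frame = base frame: x ahead of the robot, y to its left, z up, the work surface at z = 0. Lengths are in m, angles in rad, forces in N, time in s.
With the tool pointing down it reaches from about 0.375 to 0.75 m from the base axis. Payload 9 kg.
Tool frame: the origin (TCP) lies at the centre of the arm's flange, where the gripper is bolted on; the fingertips stand 173 mm ahead of it and the grasp point (between the pads) lies 155 mm ahead of it (robot.grip_point_offset is the distance from the TCP to the grasp point, in m); z points along the fingers, y is the line along which they close (so a half turn about z gives the same grasp; the last joint's range is limited). The gripper opens to 85 mm and grips with 20 to 120 N. Pads are 22 mm wide; open, the fingers measure 114 mm over their backs; the gripper's body (76 mm by 85 mm) begins 54 mm behind the grasp point. The pads swing forward as they close: fully open they stand 13 mm farther back than shut.
Start: joints at [1.091, 0.104, 0.097, 1.564, 0, 1.353], TCP at [0.155, 0.58, 0.405] pointing down, gripper open.
Joint ranges: [-2.99, 2.99], [-0.84, 1.86], [-1.1, 1.16], [-1.84, 2.11], [-1.51, 1.56], [-3.14, 3.14]. Speed limits (rad/s): [2.22, 2.22, 2.57, 3.14, 3.14, 3.14].

## Interface

Orientations are given as a unit quaternion [w, x, y, z].
In Python, from cell import robot, viewer gives the robot as it stands.
- The arm moves only by the shell command python3 -m creep 'ROWS' [OPENING] [FORCE]. ROWS is JSON, a list of rows, each an object of numbers: "dx", "dy", "dz": the shift along the tool's x, y, z normalised to -1 to 1, where 1 is 0.4 m; "wx", "wy", "wz": the turn, a rotation vector about the tool's x, y, z normalised to -1 to 1, where 1 is 45 degrees. In form: [{"dx": .., "dy": .., "dz": .., "wx": .., "wy": .., "wz": ..}, ...]. A call has 1 to 5 rows; each row is the pose to reach, as a shift and turn from the pose commanded when the call began, along the tool's axes at that moment; what a row does not reach only later rows make up. A row lasts 1/8 s, in which the tool goes at most 62.5 mm and 10.7 degrees, less where a joint would pass 70% of its speed; a pose out of reach is approached as far as the arm can. A call with a number of a shift or a turn outside -1 to 1 is refused whole. A call with a gripper value outside its range is refused whole. OPENING is the opening, from -1 (shut) to 1 (fully open), set as the call begins (- or left out, the last holds). The fingers move at their own pace and stop on an object; FORCE is the grip in N (left out, the last holds). Time passes only in rows, so rows that repeat a pose let the fingers close. It gives the time, the measured TCP pose, the force, the opening and the grip force at its end, in the units of the state.
- robot.read_state(): the state, without advancing time (a new reading comes with each control period).
- viewer.capture(name): name is "scene" or "top"; returns a dict with "frame" (400x640x3 uint8, red, green, blue), "K" (3x3 intrinsics, pixels), "dist_coeffs" ([k1, k2, p1, p2, k3] as OpenCV has them; the pictures are not rectified), "rvec" (rotation vector, rad) and "tvec" (3), from world to camera coordinates, as OpenCV has them. Camera axes: x right, y down, z forward; pixel columns grow to the right and rows downward; lengths in m; the calibration is good to about 2 mm. A picture is of the moment at which its call begins. There is no depth.
- robot.job_done(): hands the job in; it is judged then, once.
The state is a dict: "clock": time; "qpos": joint angles; "joint_velocities": joint speeds; "joint_torque": joint torques, N m; "ee_pos": TCP position; "tool_rot": TCP orientation; "ft_force": force on the tool from outside, world axes, zero at the start; "torque": the same for the moment, N m; "gripper_width": finger opening in m; "finger_force": force on a finger pad.
Only numpy, scipy, OpenCV 4.12 (cv2) and the standard library are available. Lean on these libraries where they do the work, as an engineer would, in place of code of your own. Each camera call takes 0.05 s, during which the arm holds its last target. There are 200 camera calls.

## Working session

There is one attempt and no reset: what is moved stays moved. The work goes in short steps, Python scripts to look and compute and a shell command to move; the robot and the scene stay as the last step left them, time stands still between calls to the robot, and variables do not carry over. Pictures are saved under pics/ and viewed, at most 10 in all, crops included, and the job is handed in when it is done.

```bash
ls; mkdir -p pics; python3 - <<'E'
from cell import robot, viewer
import cv2,numpy as np
for n in("scene","top"):
    c=viewer.capture(n); cv2.imwrite(f"pics/{n}0.png",c["frame"][:,:,::-1]); 
    R=cv2.Rodrigues(np.array(c["rvec"]))[0]; print(n,c["K"],c["dist_coeffs"],-R.T@np.array(c["tvec"]).ravel())
s=robot.read_state(); print(s)
E
```

```text
pics
scene [[382.24666166   0.         322.59168992]
 [  0.         382.24666166 204.55133896]
 [  0.           0.           1.        ]] [-0.03105773  0.          0.          0.          0.        ] [1.18993858 0.07821715 0.63854839]
top [[437.43520063   0.         320.7356431 ]
 [  0.         437.43520063 196.50023931]
 [  0.           0.           1.        ]] [-0.09949686  0.          0.          0.          0.        ] [ 0.35311692 -0.00403325  1.18977829]
{'clock': 0.1, 'qpos': array([ 1.09131006e+00,  1.04655209e-01,  9.65345435e-02,  1.56390047e+00,
       -1.29331725e-05,  1.35309403e+00]), 'joint_velocities': array([-0.00140387, -0.00211108,  0.00256447,  0.00072896,  0.0021366 ,
        0.00084041]), 'joint_torque': array([ 6.64744817e-03, -5.58212614e+01,  5.04716885e+01,  1.33182862e-02,
       -2.92054920e-04,  5.26137751e-05]), 'ee_pos': array([0.15523023, 0.57947099, 0.40398393]), 'tool_rot': array([-2.03106408e-04,  1.30518524e-01,  9.91445682e-01, -5.77781666e-04]), 'ft_force': array([ 0.47663906,  0.15922453, -1.06930163]), 'torque': array([ 0.0089339 , -0.03997592,  0.02129171]), 'finger_force': 0.0, 'gripper_width': 0.08528723657332049}
```

View pics/top0.png

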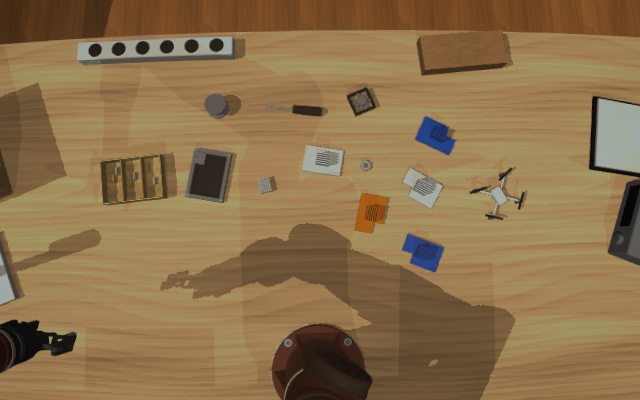

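View pics/scene0.png

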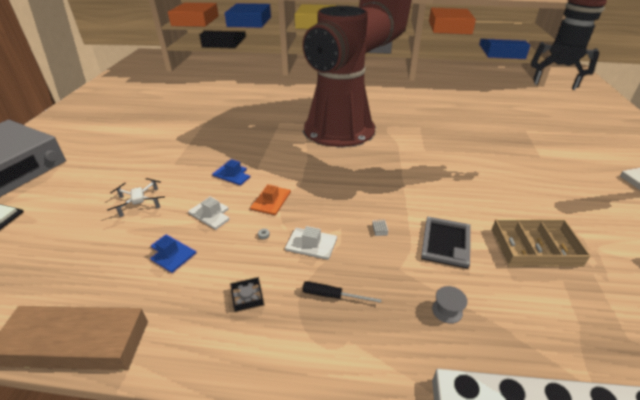

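The top view shows the jig at about (209,175) with its key near (200,157), the uncut sink at (323,160), and the cut sink at about (423,187). The blue and orange look-alikes are nearby. Next I'll zoom in on the cut sink and the jig.

```bash
cat > h.py <<'E'
import cv2,numpy as np
from cell import robot,viewer
def cap(n="top"): return viewer.capture(n)
def ray(c,px,z):
    u=cv2.undistortPoints(np.array(px,float).reshape(-1,1,2),np.array(c["K"]),np.array(c["dist_coeffs"])).reshape(-1,2)
    R=cv2.Rodrigues(np.array(c["rvec"]))[0]; o=-R.T@np.array(c["tvec"]).ravel()
    d=np.c_[u,np.ones(len(u))]@R
    return o+d*((z-o[2])/d[:,2])[:,None]
def proj(c,P):
    return cv2.projectPoints(np.array(P,float).reshape(-1,3),np.array(c["rvec"]),np.array(c["tvec"]),np.array(c["K"]),np.array(c["dist_coeffs"]))[0].reshape(-1,2)
E
python3 - <<'E'
from h import *
c=cap(); f=c["frame"][:,:,::-1]
a=cv2.resize(f[155:220,390:455],None,fx=6,fy=6,interpolation=cv2.INTER_CUBIC)
b=cv2.resize(f[143:208,177:242],None,fx=6,fy=6,interpolation=cv2.INTER_CUBIC)
cv2.imwrite("pics/crop1.png",np.hstack([a,b]))
hsv=cv2.cvtColor(np.ascontiguousarray(f),cv2.COLOR_BGR2HSV)
m=((hsv[:,:,1]<50)&(hsv[:,:,2]>120)).astype(np.uint8)
w=np.zeros_like(m);w[160:215,395:450]=m[160:215,395:450]
cs=max(cv2.findContours(w,0,1)[0],key=cv2.contourArea)
print("sink",cv2.contourArea(cs),cv2.approxPolyDP(cs,2.5,True)[:,0].tolist())
print(ray(c,cv2.approxPolyDP(cs,2.5,True)[:,0],.008).round(4).tolist())
v=((hsv[:,:,1]<70)&(hsv[:,:,2]<190)).astype(np.uint8);w=np.zeros_like(m);w[140:212,178:240]=v[140:212,178:240]
cs=max(cv2.findContours(w,0,1)[0],key=cv2.contourArea);p=cv2.boxPoints(cv2.minAreaRect(cs))
print("jig",p.tolist(),ray(c,p,.015).round(4).tolist())
E
```

```text
sink 801.5 [[410, 168], [402, 181], [412, 187], [408, 196], [430, 208], [442, 186], [429, 178], [428, 182], [421, 178], [425, 176]]
[[0.5422, -0.2622, 0.008], [0.5065, -0.2387, 0.008], [0.4896, -0.2658, 0.008], [0.465, -0.2539, 0.008], [0.4312, -0.3135, 0.008], [0.4913, -0.3493, 0.008], [0.5139, -0.314, 0.008], [0.5028, -0.3107, 0.008], [0.5141, -0.2917, 0.008], [0.5195, -0.303, 0.008]]
jig [[184.59872436523438, 195.97813415527344], [193.91397094726562, 146.74049377441406], [231.22708129882812, 153.7997283935547], [221.91183471679688, 203.03736877441406]] [[0.4731, 0.3544, 0.015], [0.6088, 0.3309, 0.015], [0.5871, 0.2273, 0.015], [0.4525, 0.2518, 0.015]]
```

View pics/crop1.png

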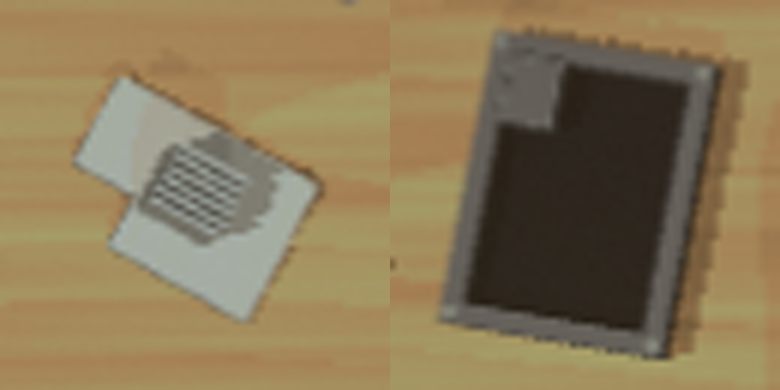

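The crop shows the cut sink's notch at its lower left, near (408,190). The full corners are at (410,168), (443,186) and (431,208). The jig's key is at its upper-left corner, near (199,157). The sizes fit: about 101 x 70 mm for the plate and 138 x 105 mm for the rim. The sink's x axis points at about 60°, the jig's at about -10°.

```bash
cat >> h.py <<'E'
from scipy.spatial.transform import Rotation as Ro
def go(x,y,z,yaw):
    """units for a move of the grasp point to x,y,z with tool y at yaw (deg), tool down"""
    s=robot.read_state(); q=s["tool_rot"]; R=Ro.from_quat([*q[1:],q[0]])
    a=np.radians(yaw); Y=np.array([np.cos(a),np.sin(a),0]); Z=np.array([0,0,-1.]); T=Ro.from_matrix(np.c_[np.cross(Y,Z),Y,Z])
    d=R.inv().apply(np.array([x,y,z+.155])-s["ee_pos"])/.4; w=(R.inv()*T).as_rotvec()/(np.pi/4)
    print("t",round(s["clock"],2),"grasp",(s["ee_pos"]-[0,0,.155]).round(4),"d",d.round(4),"w",w.round(3))
E
python3 - <<'E'
from h import *
c=cap(); f=c["frame"]
hsv=cv2.cvtColor(f,cv2.COLOR_RGB2HSV)
m=((hsv[:,:,1]<60)&(hsv[:,:,2]>90)).astype(np.uint8)
w=np.zeros_like(m);w[160:215,395:450]=m[160:215,395:450]
cs=max(cv2.findContours(w,0,1)[0],key=cv2.contourArea)
P=ray(c,cs[:,0].astype(float),.008)[:,:2].astype(np.float32)
r=cv2.minAreaRect(P); print(r, cv2.boxPoints(r).round(4).tolist())
go(.52,.15,.25,75)
E
```

```text
((0.487543523311615, -0.2880292534828186), (0.10505715757608414, 0.07373227179050446), 60.01265335083008) [[0.4293999969959259, -0.3151000142097473], [0.49320000410079956, -0.35199999809265137], [0.5457000136375427, -0.26100000739097595], [0.48190000653266907, -0.2240999937057495]]
t 0.2 grasp [0.1553 0.5795 0.2493] d [-1.1587 -0.8011 -0.0014] w [-0.001 -0.    -0.   ]
```

```bash
python3 -m creep '[{"dx":-0.58,"dy":-0.4,"wz":-0.8},{"dx":-0.58,"dy":-0.4,"wz":-0.8},{"dx":-0.58,"dy":-0.4,"wz":-0.8},{"dx":-0.58,"dy":-0.4,"wz":-0.8},{"dx":-0.58,"dy":-0.4,"wz":-0.8}]' 1 60; python3 -c "
from h import *
go(.52,.05,.25,150)"
```

```text
t 0.2 grasp [0.1553 0.5795 0.2493] d [-1.2234 -1.0426 -0.0013] w [-1.000e-03 -1.000e-03 -1.667e+00]invalid input at $[0]: expected keys dx, dy, dz, wx, wy, wz
```

All keys are required, so I'll send each row in full.

```bash
python3 -m creep '[{"dx":-0.58,"dy":-0.4,"dz":0,"wx":0,"wy":0,"wz":-0.8},{"dx":-0.58,"dy":-0.4,"dz":0,"wx":0,"wy":0,"wz":-0.8},{"dx":-0.58,"dy":-0.4,"dz":0,"wx":0,"wy":0,"wz":-0.8},{"dx":-0.58,"dy":-0.4,"dz":0,"wx":0,"wy":0,"wz":-0.8},{"dx":-0.58,"dy":-0.4,"dz":0,"wx":0,"wy":0,"wz":-0.8}]' 1 60; python3 -c "
from h import *
go(.52,.05,.25,150)"
```

```text
clock: 0.82
ee_pos: [0.3391, 0.3631, 0.4047]
tool_rot: [0.0, -0.183, 0.983, -0.0]
ft_force: [-0.2, -0.4, -0.1]
gripper_width: 0.0853
finger_force: 0.0
t 0.82 grasp [0.3391 0.3631 0.2497] d [-1.411e-01 -8.930e-01 -7.000e-04] w [-0.     0.    -0.866]
```

```bash
python3 -m creep '[{"dx":-0.13,"dy":-0.78,"dz":0,"wx":0,"wy":0,"wz":-0.8},{"dx":-0.13,"dy":-0.78,"dz":0,"wx":0,"wy":0,"wz":-0.8},{"dx":-0.13,"dy":-0.78,"dz":0,"wx":0,"wy":0,"wz":-0.8},{"dx":-0.13,"dy":-0.78,"dz":0,"wx":0,"wy":0,"wz":-0.8},{"dx":-0.13,"dy":-0.78,"dz":0,"wx":0,"wy":0,"wz":-0.8}]'; python3 -c "
from h import *
go(.4875,-.288,.15,150)"
```

```text
clock: 1.45
ee_pos: [0.484, 0.1164, 0.4048]
tool_rot: [0.0, -0.478, 0.878, -0.0]
ft_force: [1.6, -0.0, 0.5]
gripper_width: 0.0854
finger_force: 0.0
t 1.45 grasp [0.484  0.1164 0.2498] d [ 0.8444 -0.5561  0.2493] w [-0.     0.001 -0.064]
```

```bash
python3 -m creep '[{"dx":0.65,"dy":-0.43,"dz":0,"wx":0,"wy":0,"wz":-0.06},{"dx":0.65,"dy":-0.43,"dz":0,"wx":0,"wy":0,"wz":-0.06},{"dx":0.65,"dy":-0.43,"dz":0,"wx":0,"wy":0,"wz":-0.06},{"dx":0.65,"dy":-0.43,"dz":0,"wx":0,"wy":0,"wz":-0.06},{"dx":0.65,"dy":-0.43,"dz":0.1,"wx":0,"wy":0,"wz":-0.06}]'; python3 -c "
from h import *
go(.4875,-.288,.12,150)"
```

```text
clock: 2.08
ee_pos: [0.4861, -0.187, 0.3726]
tool_rot: [0.001, -0.497, 0.868, -0.002]
ft_force: [0.5, -1.0, -0.7]
gripper_width: 0.0853
finger_force: 0.0
t 2.08 grasp [ 0.4861 -0.187   0.2176] d [ 0.216  -0.1294  0.2448] w [-0.006 -0.    -0.008]
```

```bash
python3 -m creep '[{"dx":0.21,"dy":-0.13,"dz":0.2,"wx":0,"wy":0,"wz":-0.01},{"dx":0.21,"dy":-0.13,"dz":0.24,"wx":0,"wy":0,"wz":-0.01},{"dx":0.21,"dy":-0.13,"dz":0.24,"wx":0,"wy":0,"wz":-0.01},{"dx":0.21,"dy":-0.13,"dz":0.24,"wx":0,"wy":0,"wz":-0.01},{"dx":0.21,"dy":-0.13,"dz":0.24,"wx":0,"wy":0,"wz":-0.01}]'; python3 - <<'E'
from h import *
go(.4875,-.288,.12,150)
go(.4875,-.288,.031,150)
c=cap("scene"); cv2.imwrite("pics/s1.png",cv2.resize(c["frame"][110:270,140:340,::-1],None,fx=3.5,fy=3.5))
E
```

```text
clock: 2.7
ee_pos: [0.489, -0.2823, 0.2765]
tool_rot: [0.0, -0.502, 0.865, -0.001]
ft_force: [0.2, -0.1, -0.3]
gripper_width: 0.0853
finger_force: 0.0
t 2.7 grasp [ 0.489  -0.2823  0.1215] d [ 0.0144 -0.0038  0.0037] w [-0.003 -0.     0.005]
t 2.7 grasp [ 0.489  -0.2823  0.1215] d [ 0.0143 -0.0033  0.2262] w [-0.003 -0.     0.005]
```

View pics/s1.png

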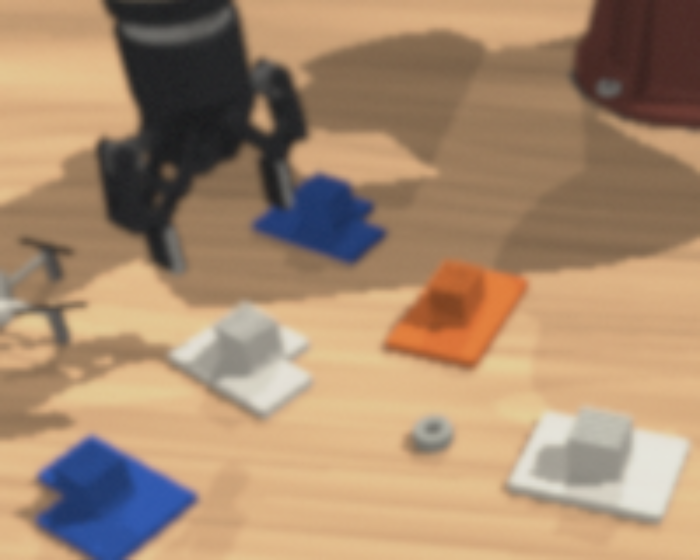

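The view shows the gripper high above and behind the cut sink, with its fin block at crop (248,325), i.e. pixel (211,203). The notch faces right, and the fingers straddle along the sink's y. I'll check the fin block top by ray, then descend partway.

```bash
python3 -c "
from h import *
c=cap('scene'); print(ray(c,[(210.5,201.5)],.04), proj(c,[.4875,-.288,.04]))"
python3 -m creep '[{"dx":0.012,"dy":-0.004,"dz":0.05,"wx":0,"wy":0,"wz":0},{"dx":0.012,"dy":-0.004,"dz":0.1,"wx":0,"wy":0,"wz":0},{"dx":0.012,"dy":-0.004,"dz":0.12,"wx":0,"wy":0,"wz":0},{"dx":0.012,"dy":-0.004,"dz":0.12,"wx":0,"wy":0,"wz":0}]'; python3 -c "
from h import *
go(.4875,-.288,.031,150)"
```

```text
[[ 0.48652806 -0.28511998  0.04      ]] [[209.25927127 201.66662556]]
clock: 3.3
ee_pos: [0.487, -0.2875, 0.2254]
tool_rot: [-0.0, -0.501, 0.865, 0.001]
ft_force: [0.0, 0.4, 0.1]
gripper_width: 0.0855
finger_force: 0.0
t 3.3 grasp [ 0.487  -0.2875  0.0704] d [ 0.0005 -0.0018  0.0986] w [0.003 0.001 0.003]
```

```bash
python3 -m creep '[{"dx":0,"dy":-0.001,"dz":0.04,"wx":0,"wy":0,"wz":0},{"dx":0,"dy":-0.001,"dz":0.075,"wx":0,"wy":0,"wz":0},{"dx":0,"dy":-0.001,"dz":0.098,"wx":0,"wy":0,"wz":0},{"dx":0,"dy":-0.001,"dz":0.098,"wx":0,"wy":0,"wz":0},{"dx":0,"dy":-0.001,"dz":0.098,"wx":0,"wy":0,"wz":0}]' && python3 -m creep '[{"dx":0,"dy":0,"dz":0,"wx":0,"wy":0,"wz":0},{"dx":0,"dy":0,"dz":0,"wx":0,"wy":0,"wz":0},{"dx":0,"dy":0,"dz":0,"wx":0,"wy":0,"wz":0},{"dx":0,"dy":0,"dz":0,"wx":0,"wy":0,"wz":0},{"dx":0,"dy":0,"dz":0,"wx":0,"wy":0,"wz":0}]' -1 60
```

```text
clock: 3.92
ee_pos: [0.4879, -0.2882, 0.1878]
tool_rot: [0.0, -0.501, 0.865, -0.0]
ft_force: [0.0, -0.1, -0.4]
gripper_width: 0.0853
finger_force: 0.0
clock: 4.55
ee_pos: [0.4879, -0.2882, 0.1879]
tool_rot: [0.0, -0.501, 0.865, -0.0]
ft_force: [-0.4, -0.1, 3.7]
gripper_width: 0.0289
finger_force: 61.8
```

Gripped at about 29 mm with 62 N. Lifting now.

```bash
python3 -m creep '[{"dx":0,"dy":0,"dz":-0.05,"wx":0,"wy":0,"wz":0},{"dx":0,"dy":0,"dz":-0.13,"wx":0,"wy":0,"wz":0},{"dx":0,"dy":0,"dz":-0.22,"wx":0,"wy":0,"wz":0},{"dx":0,"dy":0,"dz":-0.25,"wx":0,"wy":0,"wz":0},{"dx":0,"dy":0,"dz":-0.25,"wx":0,"wy":0,"wz":0}]'; python3 - <<'E'
from h import *
go(.53,0,.133,115)
go(.5304,.2911,.133,80)
c=cap("scene"); cv2.imwrite("pics/s2.png",cv2.resize(c["frame"][60:270,140:340,::-1],None,fx=2.8,fy=2.8))
E
```

```text
clock: 5.18
ee_pos: [0.4879, -0.2883, 0.2881]
tool_rot: [0.0, -0.501, 0.865, -0.001]
ft_force: [0.8, -0.9, -1.0]
gripper_width: 0.029
finger_force: 61.1
t 5.17 grasp [ 0.4879 -0.2883  0.1331] d [-6.774e-01  2.675e-01 -2.000e-04] w [-0.002  0.     0.781]
t 5.17 grasp [ 0.4879 -0.2883  0.1331] d [-1.3091e+00  6.2890e-01 -8.0000e-04] w [-2.000e-03  1.000e-03  1.559e+00]
```

View pics/s2.png

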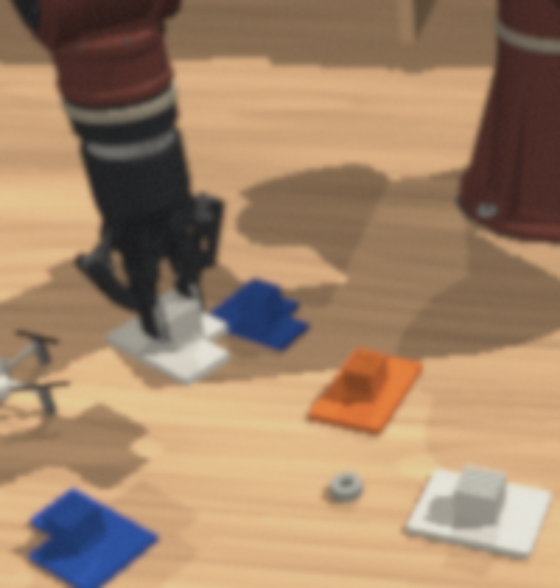

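The sink is held level at crop (170,335), clear of the bench. Next I carry and turn it towards the jig.

```bash
python3 -m creep '[{"dx":-0.07,"dy":0.03,"dz":0,"wx":0,"wy":0,"wz":0.08},{"dx":-0.17,"dy":0.07,"dz":0,"wx":0,"wy":0,"wz":0.2},{"dx":-0.28,"dy":0.12,"dz":0,"wx":0,"wy":0,"wz":0.34},{"dx":-0.39,"dy":0.165,"dz":0,"wx":0,"wy":0,"wz":0.48},{"dx":-0.5,"dy":0.21,"dz":0,"wx":0,"wy":0,"wz":0.62}]'; python3 -c "
from h import *
go(.5304,.2911,.133,80)"
```

```text
clock: 5.85
ee_pos: [0.5139, -0.0711, 0.2856]
tool_rot: [-0.001, -0.276, 0.961, 0.001]
ft_force: [0.9, -0.2, -1.9]
gripper_width: 0.0287
finger_force: 61.0
t 5.85 grasp [ 0.5139 -0.0711  0.1306] d [-0.5153  0.7459 -0.0051] w [ 0.002 -0.003  0.934]
```

```bash
python3 -m creep '[{"dx":-0.06,"dy":0.085,"dz":0,"wx":0,"wy":0,"wz":0.14},{"dx":-0.12,"dy":0.18,"dz":0,"wx":0,"wy":0,"wz":0.3},{"dx":-0.19,"dy":0.28,"dz":0,"wx":0,"wy":0,"wz":0.46},{"dx":-0.25,"dy":0.37,"dz":0,"wx":0,"wy":0,"wz":0.62},{"dx":-0.31,"dy":0.45,"dz":0,"wx":0,"wy":0,"wz":0.76}]'; python3 -c "
from h import *
go(.5304,.2911,.133,80)"
```

```text
clock: 6.48
ee_pos: [0.5225, 0.1472, 0.2856]
tool_rot: [-0.001, 0.019, 1.0, -0.0]
ft_force: [1.4, -0.2, -1.5]
gripper_width: 0.0294
finger_force: 61.0
t 6.47 grasp [0.5225 0.1472 0.1306] d [-0.0063  0.3603 -0.0061] w [-0.    -0.003  0.175]
```

```bash
python3 -m creep '[{"dx":0,"dy":0.1,"dz":0,"wx":0,"wy":0,"wz":0.06},{"dx":-0.005,"dy":0.2,"dz":0,"wx":0,"wy":0,"wz":0.11},{"dx":-0.005,"dy":0.28,"dz":0,"wx":0,"wy":0,"wz":0.15},{"dx":-0.005,"dy":0.33,"dz":0,"wx":0,"wy":0,"wz":0.17},{"dx":-0.005,"dy":0.35,"dz":0,"wx":0,"wy":0,"wz":0.17}]'; python3 - <<'E'
from h import *
c=cap("top"); c0=cv2.cvtColor(cv2.imread("pics/top0.png"),cv2.COLOR_BGR2RGB)
hsv=cv2.cvtColor(c0,cv2.COLOR_RGB2HSV)
# black floor: pocket outline on rim-top plane is occluded; floor contour only for a check
blk=((c0.max(2)<62)).astype(np.uint8); g=((hsv[:,:,1]<45)&(hsv[:,:,2]>60)&(hsv[:,:,2]<150)).astype(np.uint8)
for n,m,z in(("floor",blk,.006),("grey",g|blk,.015)):
    w=np.zeros_like(m);w[140:212,178:240]=m[140:212,178:240]
    cs=max(cv2.findContours(w,0,1)[0],key=cv2.contourArea)
    P=ray(c,cs[:,0].astype(float),z)[:,:2].astype(np.float32);r=cv2.minAreaRect(P)
    print(n,r)
go(.5304,.2911,.133,80)
c=cap("scene"); cv2.imwrite("pics/s3.png",cv2.resize(c["frame"][80:300,340:600,::-1],None,fx=3,fy=2.7))
E
```

```text
clock: 7.1
ee_pos: [0.5294, 0.2862, 0.2855]
tool_rot: [-0.001, 0.083, 0.997, -0.0]
ft_force: [-0.8, 0.6, -1.6]
gripper_width: 0.0294
finger_force: 61.0
floor ((0.5313544273376465, 0.29380300641059875), (0.08183565735816956, 0.11521954834461212), 79.63447570800781)
grey ((0.5295776724815369, 0.2903389036655426), (0.10346213728189468, 0.13351808488368988), 79.74632263183594)
t 7.15 grasp [0.5295 0.2864 0.1309] d [-0.0003  0.0121 -0.0053] w [-0.001 -0.003  0.011]
```

View pics/s3.png

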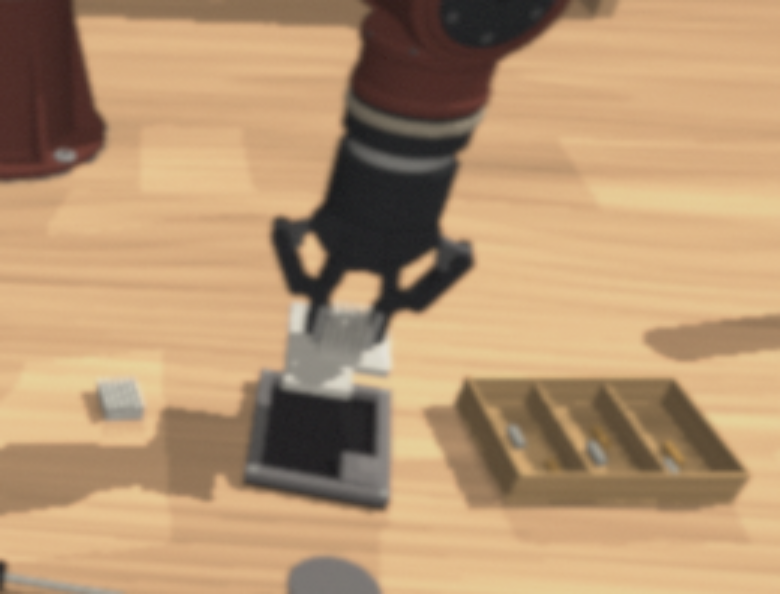

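The notch (crop (370,385)) faces the same corner as the key (crop (370,465)), and the sink hangs level above the jig. Descending partway.

```bash
python3 -m creep '[{"dx":0,"dy":0.012,"dz":0.05,"wx":0,"wy":0.003,"wz":0.01},{"dx":0,"dy":0.012,"dz":0.1,"wx":0,"wy":0.003,"wz":0.01},{"dx":0,"dy":0.012,"dz":0.14,"wx":0,"wy":0.003,"wz":0.01},{"dx":0,"dy":0.012,"dz":0.16,"wx":0,"wy":0.003,"wz":0.01},{"dx":0,"dy":0.012,"dz":0.16,"wx":0,"wy":0.003,"wz":0.01}]'; python3 - <<'E'
from h import *
go(.5303,.2916,.045,79.8)
c=cap("scene"); cv2.imwrite("pics/s4.png",cv2.resize(c["frame"][190:280,410:485,::-1],None,fx=6,fy=6,interpolation=cv2.INTER_CUBIC))
# expected plate corners (top face) for the present pose
s=robot.read_state(); a=np.radians(-10.2); z=s["ee_pos"][2]-.1879+.008
L=np.array([[-52,-36],[52,-36],[52,10],[20,10],[20,36],[-52,36]])/1000
W=L@np.array([[np.cos(a),np.sin(a)],[-np.sin(a),np.cos(a)]])+s["ee_pos"][:2]
print(((proj(c,np.c_[W,np.full(6,z)])-[410,190])*6).round().tolist())
E
```

```text
clock: 7.82
ee_pos: [0.5306, 0.2899, 0.2228]
tool_rot: [-0.002, 0.088, 0.996, -0.0]
ft_force: [1.0, -0.9, -1.2]
gripper_width: 0.029
finger_force: 61.0
t 7.83 grasp [0.5306 0.2899 0.0678] d [0.0013 0.004  0.0569] w [-0.001 -0.004  0.003]
[[146.0, 133.0], [126.0, 312.0], [256.0, 337.0], [259.0, 277.0], [331.0, 291.0], [333.0, 167.0]]
```

View pics/s4.png

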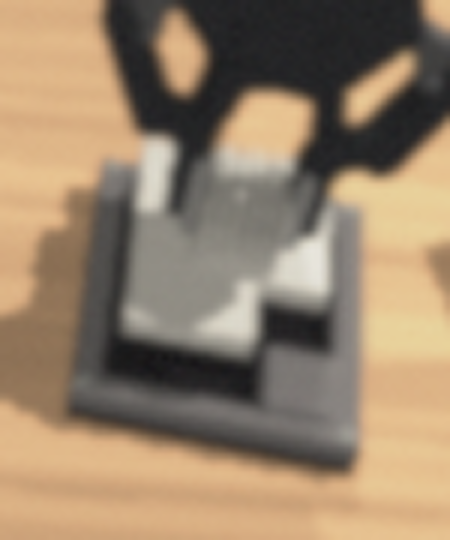

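The plate hangs just above the pocket. Its front edge runs (125,325) to (258,340), its notch corner is at (262,290), and the key is at (305,375). All are within about one camera pixel of prediction, so the fit is good and I'll lower it gently.

```bash
python3 -m creep '[{"dx":0.001,"dy":0.003,"dz":0.02,"wx":0,"wy":0,"wz":0},{"dx":0.001,"dy":0.003,"dz":0.04,"wx":0,"wy":0,"wz":0},{"dx":0.001,"dy":0.003,"dz":0.055,"wx":0,"wy":0,"wz":0},{"dx":0.001,"dy":0.003,"dz":0.06,"wx":0,"wy":0,"wz":0},{"dx":0.001,"dy":0.003,"dz":0.06,"wx":0,"wy":0,"wz":0}]'; python3 -c "
from h import *
go(.5303,.2916,.0388,79.8)"
```

```text
clock: 8.5
ee_pos: [0.5306, 0.2914, 0.1994]
tool_rot: [-0.001, 0.088, 0.996, 0.0]
ft_force: [0.1, -0.9, -1.8]
gripper_width: 0.0289
finger_force: 61.0
t 8.5 grasp [0.5306 0.2914 0.0444] d [0.0007 0.0004 0.0141] w [-0.    -0.003  0.003]
```

```bash
python3 -m creep '[{"dx":0,"dy":0,"dz":0.004,"wx":0,"wy":0,"wz":0},{"dx":0,"dy":0,"dz":0.008,"wx":0,"wy":0,"wz":0},{"dx":0,"dy":0,"dz":0.011,"wx":0,"wy":0,"wz":0},{"dx":0,"dy":0,"dz":0.013,"wx":0,"wy":0,"wz":0},{"dx":0,"dy":0,"dz":0.013,"wx":0,"wy":0,"wz":0}]'
```

```text
clock: 9.12
ee_pos: [0.5306, 0.2914, 0.1943]
tool_rot: [-0.001, 0.088, 0.996, 0.0]
ft_force: [-0.5, -0.1, -1.2]
gripper_width: 0.0288
finger_force: 61.0
```

```bash
python3 -m creep '[{"dx":0,"dy":0,"dz":0.001,"wx":0,"wy":0,"wz":0},{"dx":0,"dy":0,"dz":0.002,"wx":0,"wy":0,"wz":0},{"dx":0,"dy":0,"dz":0.002,"wx":0,"wy":0,"wz":0}]'
```

```text
clock: 9.5
ee_pos: [0.5306, 0.2915, 0.1939]
tool_rot: [-0.001, 0.088, 0.996, 0.0]
ft_force: [-3.0, -1.0, 2.6]
gripper_width: 0.029
finger_force: 61.6
```

Contact is felt at exactly the expected height. Releasing now.

```bash
python3 -m creep '[{"dx":0,"dy":0,"dz":0,"wx":0,"wy":0,"wz":0},{"dx":0,"dy":0,"dz":0,"wx":0,"wy":0,"wz":0},{"dx":0,"dy":0,"dz":0,"wx":0,"wy":0,"wz":0},{"dx":0,"dy":0,"dz":0,"wx":0,"wy":0,"wz":0}]' 0.3 && python3 -m creep '[{"dx":0,"dy":0,"dz":-0.04,"wx":0,"wy":0,"wz":0},{"dx":0,"dy":0,"dz":-0.12,"wx":0,"wy":0,"wz":0},{"dx":0,"dy":0,"dz":-0.22,"wx":0,"wy":0,"wz":0},{"dx":0,"dy":0,"dz":-0.34,"wx":0,"wy":0,"wz":0},{"dx":0,"dy":0,"dz":-0.4,"wx":0,"wy":0,"wz":0}]' && python3 - <<'E'
from h import *
c=cap("scene"); cv2.imwrite("pics/s5.png",cv2.resize(c["frame"][190:280,410:485,::-1],None,fx=6,fy=6,interpolation=cv2.INTER_CUBIC))
a=np.radians(-10.2)
L=np.array([[-52,-36],[52,-36],[52,10],[20,10],[20,36],[-52,36]])/1000
W=L@np.array([[np.cos(a),np.sin(a)],[-np.sin(a),np.cos(a)]])+[.5306,.2915]
print(((proj(c,np.c_[W,np.full(6,.014)])-[410,190])*6).round().tolist())
E
```

```text
clock: 10.0
ee_pos: [0.5306, 0.2914, 0.1935]
tool_rot: [-0.001, 0.088, 0.996, 0.0]
ft_force: [0.7, 0.3, 0.3]
gripper_width: 0.0554
finger_force: 0.0
clock: 10.62
ee_pos: [0.5313, 0.2915, 0.3582]
tool_rot: [0.001, 0.088, 0.996, 0.001]
ft_force: [0.7, 0.6, -0.3]
gripper_width: 0.0557
finger_force: 0.0
[[136.0, 189.0], [116.0, 368.0], [242.0, 393.0], [245.0, 334.0], [316.0, 347.0], [319.0, 222.0]]
```

View pics/s5.png

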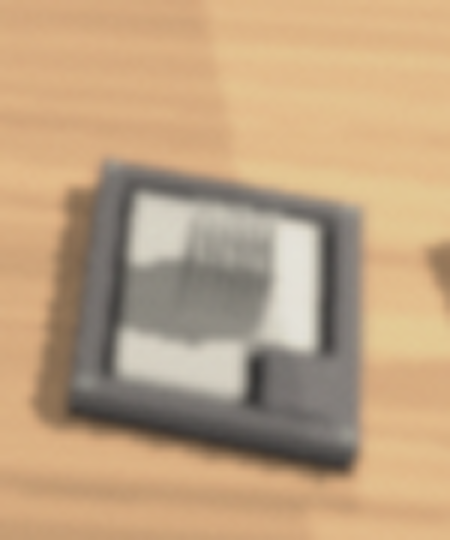

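The plate lies flat inside the rim. Its corners are at about (135,190), (117,375), (245,395) and (322,222), matching prediction, and the notch is around the key at (300,385). The arm is clear, so I'm handing the job in.

```bash
python3 -m creep '[{"dx":0,"dy":0,"dz":0,"wx":0,"wy":0,"wz":0},{"dx":0,"dy":0,"dz":0,"wx":0,"wy":0,"wz":0}]' >/dev/null; python3 -c "
from cell import robot
print(robot.job_done())"
```

```text
the job is handed in; nothing more can be done
None
```

The cut heat sink lies flat in the jig with its cut-out around the key block and has been let go; the whole-cornered one was never touched, and I handed the job in at about 11 s (no verdict was returned).

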